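# Push an offcut through the flap of the scrap box

### The arm

A 6-joint arm with a two-finger parallel gripper is mounted at the origin on a cart in front of the work surface, level with it; the furniture and walls round the work are solid. World frame = base frame: x ahead of the robot, y to its left, z up, the work surface at z = 0. Lengths are in m, angles in rad, forces in N, time in s.
With the tool pointing down it reaches from about 0.25 to 0.775 m from the base axis. Payload 4 kg.
Tool frame: the origin (TCP) lies at the very end of the fingers, on their centre line; the grasp point (between the pads) lies 19 mm behind it; z points along the fingers, y is the line along which they close (so a half turn about z gives the same grasp; the last joint's range is limited). The gripper opens to 94 mm and grips with 3 to 60 N. Pads are 16 mm wide; open, the fingers measure 119 mm over their backs; the gripper's body (75 mm by 177 mm) begins 78 mm behind the grasp point.
Start: joints at [-1.345, 0.087, 1.371, -0, 1.684, -0.103], TCP at [0.178, -0.521, 0.206] pointing down, gripper open.
Joint ranges: [-3.1, 3.1], [-0.76, 2.03], [0.27, 2.55], [-1.08, 4.22], [0.17, 2.65], [-2.57, 2.57]. Speed limits (rad/s): [2.79, 2.79, 3.14, 3.14, 3.14, 3.14].

### API

Orientations are given as [roll, pitch, yaw] about the fixed x, y, z axes, in that order (R = Rz(yaw) Ry(pitch) Rx(roll)).
In Python, from bench import robot gives the robot as it stands. The module is installed in compiled form; this text tells all that it offers.
- The arm moves only by the tool move_arm, never from a script. Its argument "deltas" is one flat list of numbers, 7 for each row, row after row: the turn, a rotation vector about the tool's x, y, z in rad, then the shift along the tool's x, y, z in cm, then the closure, from -1 (fully open) to 1 (shut). A call has 1 to 8 rows; each row is the pose to reach, as a shift and turn from the pose commanded when the call began, along the tool's axes at that moment; what a row does not reach only later rows make up. A row lasts 1/10 s, in which the tool goes at most 50 mm and 8.59 degrees, less where a joint would pass 70% of its speed; a pose out of reach is approached as far as the arm can. A call with a gripper value outside its range is refused whole. The fingers move at their own pace and stop on an object; the grip force is fixed at half the most. Time passes only in rows, so rows that repeat a pose let the fingers close. It gives the time, the measured TCP pose, the force, the opening and the grip force at its end, in the units of the state.
- robot.get_obs(): the state, without advancing time (a new reading comes with each control period).
- robot.snapshot(name): name is "side" or "top"; returns a dict with "image" (400x640x3 uint8, red, green, blue), "depth" (400x640 float32, m along the optical axis (not along the pixel's ray), 0 where there is no reading), "fov_y" (degrees; the focal length in pixels is half the picture's height over the tangent of half this angle, whatever the lens; pixels are square), "cx", "cy" (the principal point, pixels), "origin" and "orientation" of the camera in the world. Camera axes: x right, y up, looking along -z (the intrinsics and any distortion apply to the point x, -y, -z); pixel columns grow to the right and rows downward; lengths in m; the calibration is good to about 2 mm. A picture is of the moment at which its call begins.
- robot.close_job(): hands the job in; it is judged then, once.
The state is a dict: "time": time; "joint_positions": joint angles; "qvel": joint speeds; "joint_torque": joint torques, N m; "tool_pos": TCP position; "ee_rot": TCP orientation; "wrist_force": force on the tool from outside, world axes, zero at the start; "wrist_torque": the same for the moment, N m; "width": finger opening in m; "finger_force": force on a finger pad.
Only numpy, scipy, OpenCV 4.12 (cv2) and the standard library are available. Lean on these libraries where they do the work, as an engineer would, in place of code of your own. Each camera call takes 0.05 s, during which the arm holds its last target. There are 200 camera calls.

### The job

Push the small wooden offcut that lies between the rails of the scrap box's deck forward through the orange hanging flap until it drops into the bin behind, then draw the fingers back out so that the flap swings shut. Push gently with the fingertips only: do not pinch or lift the offcut, and leave the other things on the bench where they are.

Things in the scene. Friction and masses are not known exactly. Their poses are not given: they have to be found in the camera images.
- scrap_box: fixed plywood scrap box: a feed deck with two dark rails in front, an orange flap, a bin with clear roof behind. Origin: on the bench, straight under the closed flap, mid width; x = feed direction (deck to bin), y left, z up. Its frame is meant by all 'box' figures, in mm. Bin walls: box x -8 to 140, inner faces at y +-48, tops at z 135; roof z 135 to 139, x 20 to 140.
- deck_front (a point): middle of the deck's open front edge, on its upper face (box x -150, z 60). The deck is 120 wide, level and runs to deck_lip. Rails on it: box x -150 to -8, inner faces at y +-40, 10 thick, 14 high.
- deck_lip (a point): middle of the deck's inner end, on its upper face (box x +4, z 60), 4 mm past the closed flap. What is pushed wholly past it drops into the bin.
- bin_floor (a point): centre of the bin's floor (box x 67, z 8), 52 mm below the deck; the bin is 126 long (box x 4 to 130) and 96 wide inside.
- doorway (a point): middle of the doorway that the flap closes (box x 0, z 89.5): 96 wide; with the flap lifted it is free from the deck (z 60) to the hinge rod's underside (z 119). Fingers leant forward some 15 to 35 degrees, tips ahead and down, reach in under the rod; upright fingers touch it when their front is 5 mm before box x 0.
- flap (a joint): orange flap, 88 wide, 5 thick, brass weight strip along its lower inner side, hung from a 10 mm rod along box y at box x 0, z 124. 0 rad = hanging shut; grows as the lower edge swings inward (box +x) to at most 1.4; it cannot swing outward. It weighs 35 g, opens at a push well under 1 N and falls shut by itself at once when nothing holds it up.
- flap_bottom (a point): middle of the flap's lower edge, 60 mm from the hinge axis; 4 mm above the deck when shut
- scrap_offcut: small light wooden offcut, about 45 g, lying loose and flat on the deck between the rails, 40 (its x, about along the feed direction) x 60 (its y, across) x 22 mm (z). Origin: centre of its underside. At the start it lies 55 to 100 mm before the flap (centre), up to 6 mm off the middle and up to 0.12 rad askew.
- tape_roll: cream masking-tape roll, 96 mm across, 24 mm high. Loose bystander; origin: centre of its underside
- shim_pack: pack of thin wooden shims, 38x93x31 mm. Loose bystander; origin: centre of its underside
- offcut_4: reddish wooden offcut, 55x55x36 mm. Loose bystander; origin: centre of its underside
- screwdriver_1: red-handled screwdriver, 200 mm long, lying left of the box. Loose bystander; origin: centre of its underside
- marker: red and white felt marker, 131 mm long, lying right of the box. Loose bystander; origin: centre of its underside

How it is judged:
On the way, in this order (a step that is already met when the one before it is completed fails the run):
1. the offcut, sliding on the deck, has pushed the flap open (value of joint flap above 0.15 rad and x of scrap_offcut in the frame of scrap_box above -0.035 m and z of scrap_offcut in the frame of scrap_box above 0.054 m), for 0.05 s.
2. the offcut has dropped into the bin (x of scrap_offcut in the frame of scrap_box between 0 and 0.135 m and z of scrap_offcut in the frame of scrap_box below 0.052 m and y of scrap_offcut in the frame of scrap_box between -0.05 and 0.05 m), for 0.2 s.
At the end, for the whole second after the job is handed in: the offcut lies at rest in the bin (its origin between x 0 and 135 mm, within 50 mm of the middle and below z 52 mm of the box frame), in any attitude, and the flap hangs shut (below 0.06 rad) (all of step 2 and value of joint flap below 0.06 rad and linear speed of scrap_offcut below 0.02 m/s); the robot touches nothing.
It fails at once if the offcut is lifted more than 20 mm above the deck (height (world z) of scrap_offcut above 0.08 m).
It fails at once if the fingers squeeze or ram the offcut with more than 20 N (contact force between the fingers and scrap_offcut above 20 N).
It fails at once if another thing is moved by more than 20 mm (distance of any of tape_roll, shim_pack, offcut_4, screwdriver_1, marker from where it was at the start of the episode above 0.02 m).
It also fails if it takes over 40 s, if anything falls off the work surface, if the arm or the gripper's body presses on something with over 40 N, if the wrist force passes 120 N, or if a joint passes its speed limit or range.

## Working session

There is one attempt and no reset: what is moved stays moved. The work goes in short steps, Python scripts to look and compute and a tool call to move; the robot and the scene stay as the last step left them, time stands still between calls to the robot, and variables do not carry over. Pictures are saved under pics/ and viewed, at most 10 in all, crops included, and the job is handed in when it is done.

Besides the shell and the picture viewer there is one more tool, called after "Call:" as name(argument=value, ...) on one line, values as JSON. move_arm: Moves the arm, as the interface text tells. Its arguments: {"type":"object","properties":{"deltas":{"type":"array","items":{"type":"number"}}},"required":["deltas"]}

```bash
mkdir -p pics
cat > h.py <<'E'
import numpy as np, cv2
from scipy.spatial.transform import Rotation as R
from bench import robot
def snap(n):
    s=robot.snapshot(n); np.savez(f'{n}.npz',**s); return s
def pt(s,u,v,r=1):
    d=np.array(s['depth'])[v-r:v+r+1,u-r:u+r+1]; d=np.median(d[d>0])
    f=200/np.tan(np.radians(float(s['fov_y']))/2)
    p=np.array([(u-s['cx'])*d/f,-(v-s['cy'])*d/f,-d])
    o=np.array(s['orientation']); M=o if o.shape==(3,3) else R.from_euler('xyz',o).as_matrix()
    return M@p+s['origin']
E
python3 - <<'E'
from h import *
for n in('top','side'):
    s=snap(n); cv2.imwrite(f'pics/{n}0.png',s['image'][:,:,::-1]); print(n,s['fov_y'],s['cx'],s['cy'],s['origin'],s['orientation'],[k for k in s])
print(robot.get_obs())
E
```

```text
top 55.57682879823575 320.73170425291335 200.34796531706428 [0.33353756 0.04441513 1.12843813] [ 0.21282315  0.00392545 -1.62032698] ['image', 'depth', 'fov_y', 'cx', 'cy', 'origin', 'orientation']
side 48.307038272801805 326.0312948900617 194.10600262361186 [0.45712556 1.19875526 0.70765722] [ 1.08809869  0.0168278  -3.04034228] ['image', 'depth', 'fov_y', 'cx', 'cy', 'origin', 'orientation']
{'time': 0.1, 'joint_positions': array([-1.34505538e+00,  8.78639561e-02,  1.37206036e+00, -3.49311051e-05,
        1.68362297e+00, -1.03083868e-01]), 'qvel': array([-0.00049427, -0.00245235, -0.00176936, -0.00179586,  0.00045962,
       -0.0003313 ]), 'joint_torque': array([ 2.35513035e-03, -3.41253412e+01, -3.03301048e+01,  7.20300176e-02,
        3.04929167e-02, -9.62470176e-05]), 'tool_pos': array([ 0.17749412, -0.52005428,  0.2044523 ]), 'ee_rot': array([-3.13964483e+00, -1.66601441e-04,  3.28820751e-01]), 'wrist_force': array([-0.77363033, -0.23051317, -0.80122596]), 'wrist_torque': array([0.00778881, 0.02101731, 0.01330174]), 'finger_force': 0.0, 'width': 0.093938211958623}
```

View pics/top0.png

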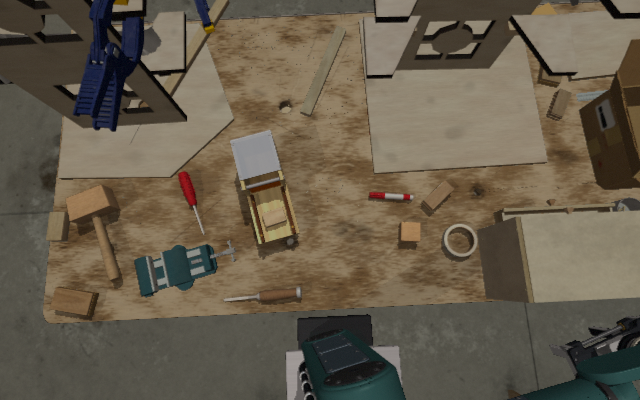

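View pics/side0.png

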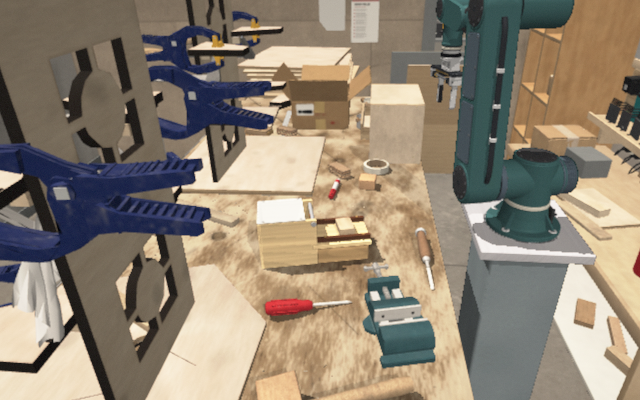

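The top view shows the scrap box at about (265,190), with the deck front near (275,243), the offcut near (273,213) and the white roof near (256,155). A tall box stands between the arm and the bench centre, at about (480-640, 210-300). I'll enlarge the scrap box and probe some points.

Run:
```python
from h import *
s=dict(np.load('top.npz')); 
c=s['image'][120:260,215:315,::-1]; cv2.imwrite('pics/crop0.png',cv2.resize(c,None,fx=4.2,fy=4.2,interpolation=cv2.INTER_CUBIC))
for n,u,v in [('tallTopL',535,250),('tallTopFar',600,225),('tallnear',560,290),('tallR',620,260),('roof',257,155),('offcut',273,213),('deck',262,235),('bench',340,180),('vise',180,265),('chisel',280,295),('shelf',440,10),('shelfr',570,50)]: print(n,pt(s,u,v).round(3))
```

```text
tallTopL [ 0.383 -0.456  0.235]
tallTopFar [ 0.434 -0.619  0.236]
tallnear [ 0.29  -0.497  0.236]
tallR [ 0.35  -0.648  0.235]
roof [0.683 0.206 0.139]
offcut [0.53  0.173 0.081]
deck [0.471 0.206 0.073]
bench [ 0.638 -0.026  0.   ]
vise [0.401 0.439 0.056]
chisel [0.305 0.165 0.032]
shelf [ 0.99  -0.286  0.293]
shelfr [ 0.873 -0.607  0.273]
```

View pics/crop0.png

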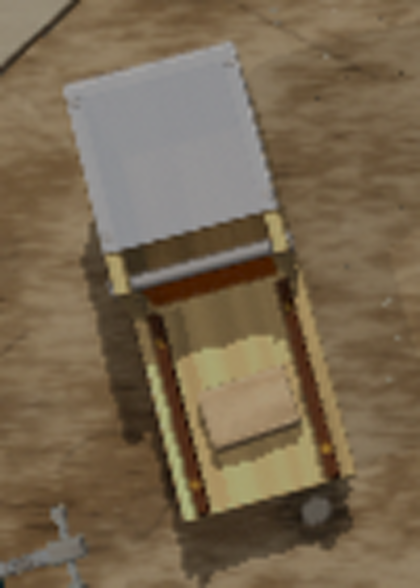

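Zoomed crop: roof corners at about (66,90), (232,44), (275,212) and (107,250). The deck's front corners are at (188,520) and (352,475), and the offcut's top corners at (198,408), (290,368), (298,408) and (218,447). I'll intersect these rays with the known heights.

```bash
cat >> h.py <<'E'
def ray(s,u,v,z):
    f=200/np.tan(np.radians(float(s['fov_y']))/2)
    d=R.from_euler('xyz',s['orientation']).as_matrix()@np.array([(u-s['cx'])/f,-(v-s['cy'])/f,-1])
    o=np.array(s['origin']); return o+d*(z-o[2])/d[2]
def c(s,pts,z): return np.array([ray(s,215+(x+.5)/4.2-.5,120+(y+.5)/4.2-.5,z) for x,y in pts])[:,:2]
E
python3 - <<'E'
from h import *
s=dict(np.load('top.npz'))
rf=c(s,[(66,90),(232,44),(275,212),(107,250)],.139); dk=c(s,[(188,520),(352,475)],.06); of=c(s,[(198,408),(290,368),(298,408),(218,447)],.082); rod=c(s,[(130,278),(270,245)],.127)
print(rf.round(3),dk.round(3),of.round(3),rod.round(3),sep='\n')
far=rf[:2].mean(0);near=rf[2:].mean(0);df=dk.mean(0)
print('lens',np.linalg.norm(far-df)*1e3,'(290)',np.linalg.norm(near-df)*1e3,'(170) deckw',np.linalg.norm(dk[0]-dk[1]),'roofw',np.linalg.norm(rf[0]-rf[1]))
# rigid fit: front -150, near 20, far 140, rod 0
Pb=np.array([[-.15,.06],[-.15,-.06],[.14,0],[.02,0],[0,0]]);Pw=np.vstack([dk,far,near,rod.mean(0)])
a=Pb-Pb.mean(0);b=Pw-Pw.mean(0)
th=np.arctan2((a[:,0]*b[:,1]-a[:,1]*b[:,0]).sum(),(a*b).sum())
M=np.array([[np.cos(th),-np.sin(th)],[np.sin(th),np.cos(th)]]);t=Pw.mean(0)-M@Pb.mean(0)
print('yaw',th,'origin',t,'res',(Pw-(Pb@M.T+t)).round(4).tolist())
ob=(of-t)@M;print('offcut in box',ob.round(4).tolist(),ob.mean(0))
tilt=.5
def tool(bx,by,z):
    zt=np.array([*(M@[np.sin(tilt),0]),-np.cos(tilt)]);yt=np.array([*(M@[0,1]),0])
    Rt=np.column_stack([np.cross(yt,zt),yt,zt]); return np.array([*(M@[bx,by]+t),z]),R.from_matrix(Rt)
o=robot.get_obs();R0=R.from_euler('xyz',o['ee_rot']);p0=o['tool_pos']
for sgn in(1,-1):
  p,Rt=tool(-.145,0,.2)
  if sgn<0: Rt=Rt*R.from_euler('z',np.pi)
  print(p,'delta cm',R0.inv().apply(p-p0)*100,'rotvec',(R0.inv()*Rt).as_rotvec())
np.savez('box.npz',M=M,t=t,th=th)
E
```

```text
[[0.727 0.279]
 [0.754 0.169]
 [0.637 0.144]
 [0.617 0.252]]
[[0.449 0.216]
 [0.474 0.105]]
[[0.521 0.204]
 [0.545 0.142]
 [0.518 0.138]
 [0.494 0.192]]
[[0.601 0.24 ]
 [0.618 0.149]]
lens 286.2295233839084 (290) 169.48023954914618 (170) deckw 0.11358828540524055 roofw 0.11300881062797367
yaw 0.22430010479389348 origin [0.60730874 0.19363325] res [[0.0015, -0.0031], [-0.0004, 0.003], [-0.0032, -0.0008], [-0.0, 0.0], [0.0021, 0.0008]]
offcut in box [[-0.0818, 0.0296], [-0.0721, -0.0361], [-0.0998, -0.0345], [-0.1108, 0.0231]] [-0.09112235 -0.00445511]
[0.46594099 0.16138176 0.2       ] delta cm [ 49.30464546 -55.17700787   0.5609201 ] rotvec [-0.75214007 -0.04222993 -2.94601687]
[0.46594099 0.16138176 0.2       ] delta cm [ 49.30464546 -55.17700787   0.5609201 ] rotvec [-0.02804377  0.49947609  0.10184439]
```

Call:
move_arm(deltas=[0, 0, 0, 0, 0, -5, 0.36, 0, 0, 0, 0, 0, -10, 0.36, 0, 0, 0, 0, 0, -15, 0.36, 0, 0, 0, 0, 0, -20, 0.36, 0, 0, 0, 3.3, -3.7, -20, 0.36, 0, 0, 0, 6.7, -7.4, -20, 0.36, 0, 0, 0, 10, -11.1, -20, 0.36, 0, 0, 0, 13.3, -14.9, -20, 0.36])

```text
time: 0.9
tool_pos: [0.2556, -0.3353, 0.4049]
ee_rot: [-3.141, -0.0, 0.328]
wrist_force: [-0.3, 0.2, -0.6]
width: 0.0336
finger_force: 0.0
```

Call:
move_arm(deltas=[0, 0, 0, 3.3, -3.7, 0, 0.36, 0, 0, 0, 6.6, -7.4, 0, 0.36, 0, 0, 0, 9.9, -11.1, 0, 0.36, 0, 0, 0, 13.2, -14.8, 0, 0.36, -0.007, 0.125, 0.025, 16.5, -18.5, 0, 0.36, -0.014, 0.25, 0.05, 19.8, -22.2, 0, 0.36, -0.021, 0.375, 0.075, 23.1, -25.9, 0, 0.36, -0.028, 0.5, 0.1, 26.4, -29.6, 0, 0.36])

```text
time: 1.7
tool_pos: [0.41, 0.0299, 0.406]
ee_rot: [3.14, -0.507, 0.224]
wrist_force: [1.2, -0.1, 0.6]
width: 0.0301
finger_force: 0.0
```

```bash
cat >> h.py <<'E'
def todelta(*targets,tilt=.5):
    b=np.load('box.npz');M,t=b['M'],b['t'];o=robot.get_obs();R0=R.from_euler('xyz',o['ee_rot']);p0=o['tool_pos']
    zt=np.array([*(M@[np.sin(tilt),0]),-np.cos(tilt)]);yt=-np.array([*(M@[0,1]),0])
    Rt=R.from_matrix(np.column_stack([np.cross(yt,zt),yt,zt]))
    print('tip in box',((p0[:2]-t)@M).round(4),p0[2].round(4),'w',o['width'],'F',o['wrist_force'].round(2),'t',o['time'])
    print('rot',(R0.inv()*Rt).as_rotvec().round(4))
    for x,y,z in targets: print((x,y,z),(R0.inv().apply(np.array([*(M@[x,y]+t),z])-p0)*100).round(2))
E
python3 -c "
from h import *
todelta((-.165,-.003,.2),(-.165,-.003,.069))"
```

```text
tip in box [-0.2288 -0.1157] 0.406 w 0.030066744650835846 F [ 1.17 -0.07  0.58] t 1.7
rot [ 0.0014 -0.0066  0.    ]
(-0.165, -0.003, 0.2) [ -4.42 -11.3   21.1 ]
(-0.165, -0.003, 0.069) [-10.77 -11.32  32.55]
```

Call:
move_arm(deltas=[0, 0, 0, -0.9, -2.8, 4, 0.36, 0, 0, 0, -1.8, -5.6, 8, 0.36, 0, 0, 0, -2.7, -8.4, 12, 0.36, 0, 0, 0, -3.5, -11.3, 16, 0.36, 0, 0, 0, -4.4, -11.3, 21, 0.36, 0, 0, 0, -6, -11.3, 24, 0.36, 0, 0, 0, -7.6, -11.3, 26.8, 0.36, 0, 0, 0, -7.6, -11.3, 26.8, 0.36])

```text
time: 2.5
tool_pos: [0.4402, 0.1512, 0.1258]
ee_rot: [3.139, -0.487, 0.228]
wrist_force: [0.1, -0.3, 0.7]
width: 0.0303
finger_force: 0.0
```

```bash
python3 -c "
from h import *
todelta((-.165,-.003,.069),(-.135,-.003,.069),(-.06,-.003,.069),(.008,-.003,.069))
s=snap('side');c=s['image'][170:290,240:400,::-1];cv2.imwrite('pics/side1.png',cv2.resize(c,None,fx=5,fy=5,interpolation=cv2.INTER_CUBIC))"
```

```text
tip in box [-0.1724 -0.0042] 0.1258 w 0.030312371993308 F [ 0.11 -0.25  0.66] t 2.5
rot [0.0008 0.0131 0.0032]
(-0.165, -0.003, 0.069) [-2.01 -0.13  5.37]
(-0.135, -0.003, 0.069) [ 0.64 -0.12  6.77]
(-0.06, -0.003, 0.069) [ 7.27 -0.1  10.28]
(0.008, -0.003, 0.069) [13.28 -0.09 13.46]
```

View pics/side1.png

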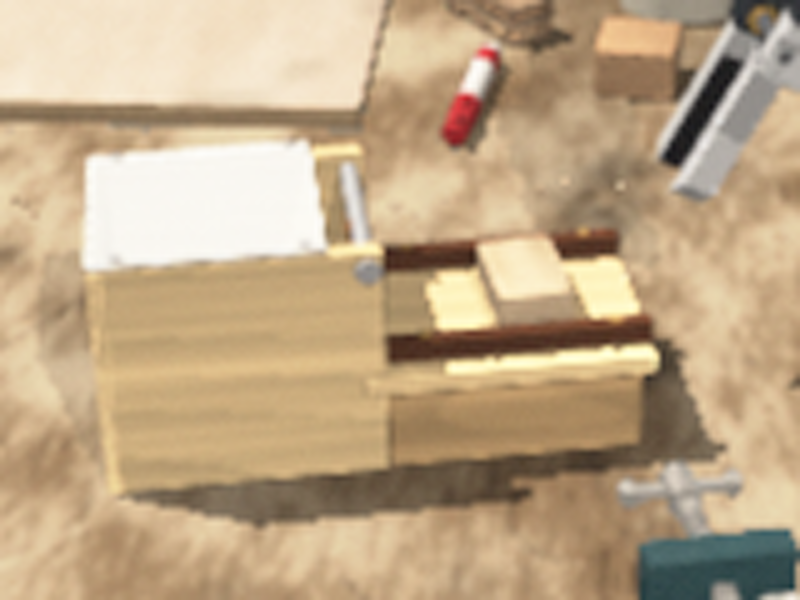

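The leant fingertips, around (660-720, 130-195), hang in front of and above the deck. The offcut, around (480-580, 235-325), is still between the rails. I'll lower the fingers in front of the deck.

Call:
move_arm(deltas=[0, 0, 0, -1, -0.1, 2.7, 0.36, 0, 0, 0, -2, -0.1, 5.2, 0.36, 0, 0, 0, -2, -0.1, 5.2, 0.36, 0, 0, 0, -2, -0.1, 5.2, 0.36])

```text
time: 2.95
tool_pos: [0.4531, 0.1545, 0.0809]
ee_rot: [3.139, -0.504, 0.227]
wrist_force: [-0.9, 0.0, -0.2]
width: 0.0304
finger_force: 0.0
```

```bash
python3 -c "
from h import *
todelta((-.165,-.003,.069),(-.135,-.003,.069),(-.06,-.003,.069),(.008,-.003,.069))"
```

```text
tip in box [-0.159  -0.0039] 0.0809 w 0.03035599736194809 F [-0.91  0.   -0.24] t 2.95
rot [ 0.0015 -0.0037  0.0024]
(-0.165, -0.003, 0.069) [-1.1  -0.09  0.75]
(-0.135, -0.003, 0.069) [ 1.53 -0.09  2.2 ]
(-0.06, -0.003, 0.069) [ 8.1  -0.08  5.82]
(0.008, -0.003, 0.069) [14.06 -0.07  9.1 ]
```

Call:
move_arm(deltas=[0, 0, 0, -1.1, -0.1, 0.8, 0.36, 0, 0, 0, -1.1, -0.1, 0.8, 0.36, 0, 0, 0, -0.2, -0.1, 1.3, 0.36, 0, 0, 0, 0.7, -0.1, 1.75, 0.36, 0, 0, 0, 1.2, -0.1, 2.0, 0.36, 0, 0, 0, 1.2, -0.1, 2.0, 0.36])

```text
time: 3.55
tool_pos: [0.4724, 0.1601, 0.0671]
ee_rot: [3.139, -0.501, 0.227]
wrist_force: [-0.7, 0.8, -1.5]
width: 0.0299
finger_force: 0.0
```

```bash
python3 -c "
from h import *
todelta((-.10,-.003,.069),(-.06,-.003,.069),(.008,-.003,.069))
s=snap('side');c=s['image'][170:290,240:400,::-1];cv2.imwrite('pics/side2.png',cv2.resize(c,None,fx=5,fy=5,interpolation=cv2.INTER_CUBIC))"
```

```text
tip in box [-0.139  -0.0027] 0.0671 w 0.029907699009121935 F [-0.67  0.82 -1.47] t 3.55
rot [ 0.0013 -0.0011  0.0027]
(-0.1, -0.003, 0.069) [3.51 0.04 1.71]
(-0.06, -0.003, 0.069) [7.02 0.04 3.63]
(0.008, -0.003, 0.069) [12.98  0.05  6.9 ]
```

View pics/side2.png

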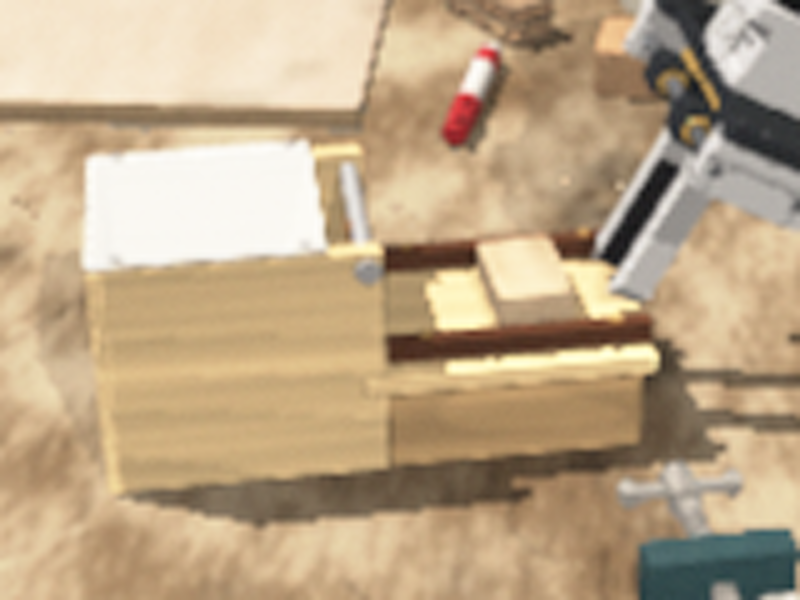

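The tips at (600-640, 250-295) are between the rails, on the deck behind the offcut, with a gap of about 20 mm. I'll push slowly.

Call:
move_arm(deltas=[0, 0, 0, 0.6, 0, 0.25, 0.36, 0, 0, 0, 1.1, 0, 0.5, 0.36, 0, 0, 0, 1.6, 0, 0.75, 0.36, 0, 0, 0, 2.0, 0, 1.0, 0.36, 0, 0, 0, 2.4, 0, 1.2, 0.36, 0, 0, 0, 2.8, 0, 1.4, 0.36, 0, 0, 0, 3.2, 0, 1.6, 0.36, 0, 0, 0, 3.6, 0, 1.8, 0.36])

```text
time: 4.4
tool_pos: [0.5106, 0.1689, 0.068]
ee_rot: [3.139, -0.5, 0.227]
wrist_force: [-0.8, -0.5, -0.9]
width: 0.0302
finger_force: 0.1
```

Call:
move_arm(deltas=[0, 0, 0, 0.45, 0, 0.25, 0.36, 0, 0, 0, 0.9, 0, 0.5, 0.36, 0, 0, 0, 1.35, 0, 0.75, 0.36, 0, 0, 0, 1.8, 0, 1.0, 0.36, 0, 0, 0, 2.2, 0, 1.2, 0.36, 0, 0, 0, 2.6, 0, 1.4, 0.36, 0, 0, 0, 3.0, 0, 1.6, 0.36, 0, 0, 0, 3.4, 0, 1.8, 0.36])

```text
time: 5.2
tool_pos: [0.5482, 0.1775, 0.0686]
ee_rot: [3.139, -0.501, 0.227]
wrist_force: [-0.8, -0.4, 0.7]
width: 0.0297
finger_force: 0.1
```

```bash
python3 -c "
from h import *
todelta((-.03,-.003,.069),(.0,-.003,.069),(.008,-.003,.069))
s=snap('side');c=s['image'][170:290,240:400,::-1];cv2.imwrite('pics/side3.png',cv2.resize(c,None,fx=5,fy=5,interpolation=cv2.INTER_CUBIC))"
```

```text
tip in box [-0.0612 -0.0025] 0.0686 w 0.029745286761973695 F [-0.76 -0.37  0.66] t 5.2
rot [ 0.0013 -0.0006  0.0027]
(-0.03, -0.003, 0.069) [2.76 0.05 1.46]
(0.0, -0.003, 0.069) [5.39 0.06 2.9 ]
(0.008, -0.003, 0.069) [6.09 0.06 3.29]
```

View pics/side3.png

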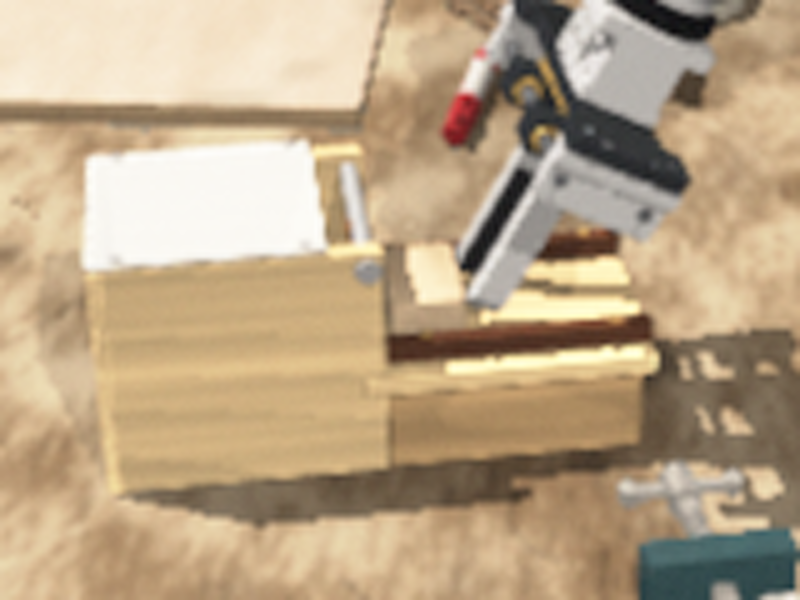

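The offcut, around (405-470, 245-330), slides straight ahead of the tips, and its front edge is close to the flap. I'll carry on through the doorway.

Call:
move_arm(deltas=[0, 0, 0, 0.4, 0, 0.2, 0.36, 0, 0, 0, 0.8, 0, 0.4, 0.36, 0, 0, 0, 1.2, 0, 0.65, 0.36, 0, 0, 0, 1.6, 0, 0.85, 0.36, 0, 0, 0, 2.0, 0, 1.05, 0.36, 0, 0, 0, 2.4, 0, 1.3, 0.36, 0, 0, 0, 2.8, 0, 1.5, 0.36, 0, 0, 0, 3.2, 0, 1.75, 0.36])

```text
time: 6.05
tool_pos: [0.5838, 0.1857, 0.0686]
ee_rot: [3.139, -0.501, 0.227]
wrist_force: [-0.9, -0.3, 1.4]
width: 0.0301
finger_force: 0.5
```

Call:
move_arm(deltas=[0, 0, 0, 0.4, 0, 0.2, 0.36, 0, 0, 0, 0.8, 0, 0.4, 0.36, 0, 0, 0, 1.2, 0, 0.65, 0.36, 0, 0, 0, 1.6, 0, 0.85, 0.36, 0, 0, 0, 2.0, 0, 1.05, 0.36, 0, 0, 0, 2.4, 0, 1.3, 0.36, 0, 0, 0, 2.8, 0, 1.5, 0.36, 0, 0, 0, 2.8, 0, 1.5, 0.36])

```text
time: 6.85
tool_pos: [0.6149, 0.1928, 0.0689]
ee_rot: [3.139, -0.501, 0.227]
wrist_force: [-1.0, -0.4, -0.1]
width: 0.0301
finger_force: 0.0
```

```bash
python3 -c "
from h import *
todelta((.008,-.003,.069),(.012,-.003,.069))
s=snap('top');c=s['image'][120:260,215:315,::-1];cv2.imwrite('pics/top4.png',cv2.resize(c,None,fx=4.2,fy=4.2,interpolation=cv2.INTER_CUBIC))"
```

```text
tip in box [ 0.0072 -0.0025] 0.0689 w 0.030088850663489312 F [-1.04 -0.4  -0.13] t 6.85
rot [ 0.0013 -0.0008  0.0026]
(0.008, -0.003, 0.069) [0.07 0.05 0.03]
(0.012, -0.003, 0.069) [0.42 0.06 0.23]
```

View pics/top4.png

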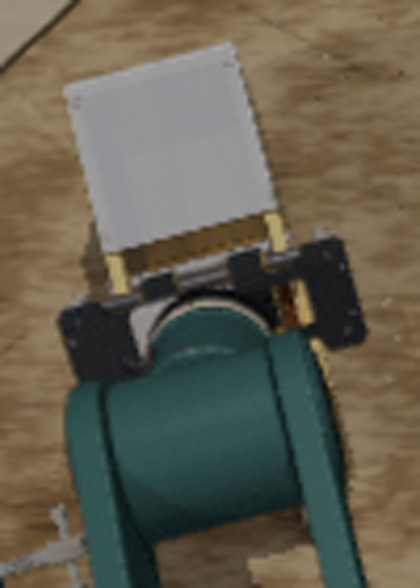

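The gripper hides the doorway, but the tips are 7 mm past the flap plane and the contact force is zero, so the offcut should have dropped. I'll draw straight back and check.

Call:
move_arm(deltas=[0, 0, 0, -0.9, 0, -0.5, 0.36, 0, 0, 0, -1.8, 0, -1.0, 0.36, 0, 0, 0, -3.5, 0, -1.9, 0.36, 0, 0, 0, -5.3, 0, -2.9, 0.36, 0, 0, 0, -7, 0, -3.85, 0.36, 0, 0, 0, -8.8, 0, -4.8, 0.36, 0, 0, 0, -10.5, 0, -5.8, 0.36, 0, 0, 0, -12.3, 0, -6.75, 0.36])

```text
time: 7.7
tool_pos: [0.4758, 0.161, 0.0688]
ee_rot: [3.139, -0.501, 0.227]
wrist_force: [0.5, -0.7, -0.8]
width: 0.0301
finger_force: 0.0
```

Call:
move_arm(deltas=[0, 0, 0, -3.5, 0, -2, 0.36, 0, 0, 0, -4, 0, -5, 0.36, 0, 0, 0, -4, 0, -9, 0.36, 0, 0, 0, -4, 0, -13, 0.36, 0, 0, 0, -4, 0, -17, 0.36, 0, 0, 0, -4, 0, -17, 0.36, 0, 0, 0, -4, 0, -17, 0.36])

```text
time: 8.4
tool_pos: [0.3634, 0.1354, 0.1997]
ee_rot: [3.139, -0.504, 0.228]
wrist_force: [-0.0, -1.7, -0.6]
width: 0.0301
finger_force: 0.0
```

```bash
python3 -c "
from h import *
todelta()
a=snap('top')['image'][120:260,215:315,::-1];b=snap('side')['image'][170:290,240:340,::-1]
z=lambda i:cv2.resize(i,(400,560 if i.shape[0]==140 else 480),interpolation=cv2.INTER_CUBIC)
A=z(a);B=cv2.copyMakeBorder(z(b),0,80,0,0,0);cv2.imwrite('pics/end.png',np.hstack([A,B]))"
```

```text
tip in box [-0.2507 -0.0025] 0.1997 w 0.030089936063805497 F [-0.04 -1.69 -0.62] t 8.4
rot [ 0.0013 -0.0036  0.0028]
```

View pics/end.png

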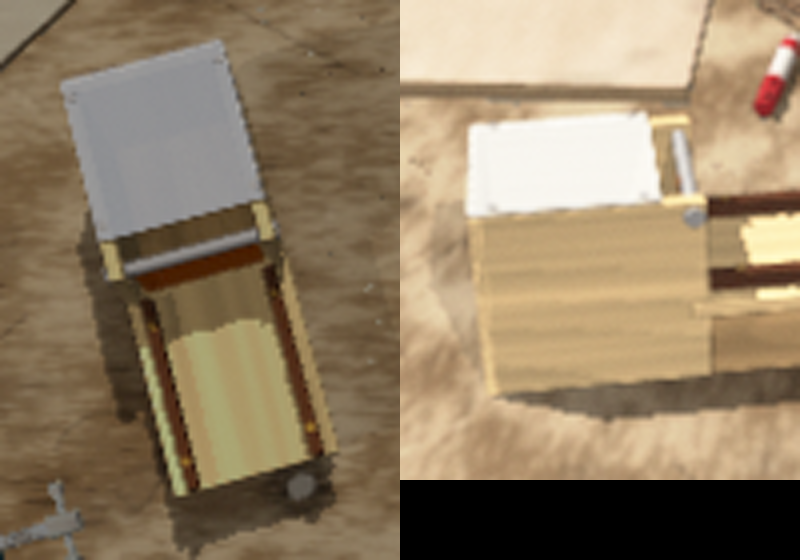

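The deck is empty. The flap, at about (200,268), shows the same narrow orange band as at the start, so it is shut. The arm is clear, so I'm handing in.

```bash
python3 -c "
from bench import robot
print(robot.close_job())"
```

```text
the job is handed in; nothing more can be done
None
```

I pushed the offcut through the flap and off the deck, and handed the job in at about 8.5 s; no verdict came back. The closing pictures show an empty deck and the flap shut with the arm clear, but the offcut lying in the bin is inferred, since neither picture shows it there.

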